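# Reset the tripped breaker of the dust extractor

## Robot

A 6-joint arm with a two-finger parallel gripper is mounted at the origin on the work surface. World frame = base frame: x ahead of the robot, y to its left, z up, the work surface at z = 0. Lengths are in m, angles in rad, forces in N, time in s.
With the tool pointing down it reaches from about 0.35 to 0.775 m from the base axis. Payload 7.3 kg.
Tool frame: the origin (TCP) lies between the finger pads; the fingertips stand 17 mm ahead of it and the grasp point (between the pads) lies 2 mm behind it; z points along the fingers, y is the line along which they close (so a half turn about z gives the same grasp; the last joint's range is limited). The gripper opens to 92 mm and grips with 3 to 60 N. Pads are 19 mm wide; open, the fingers measure 130 mm over their backs; the gripper's body (75 mm by 190 mm) begins 47 mm behind the grasp point.
Start: joints at [-1.47, 0.342, 1.524, -0, 1.275, -0.146], TCP at [0.128, -0.509, 0.244] pointing down, gripper open.
Joint ranges: [-2.53, 2.53], [-0.77, 2.02], [0.04, 2.7], [-1, 4.14], [0.28, 2.66], [-3.11, 3.11]. Speed limits (rad/s): [2.57, 2.57, 3.14, 3.14, 3.14, 3.14].

## Interface

Orientations are given as [roll, pitch, yaw] about the fixed x, y, z axes, in that order (R = Rz(yaw) Ry(pitch) Rx(roll)).
In Python, from cell import robot, optics gives the robot as it stands.
- The arm moves only by the tool play_rows, never from a script. Its argument "rows" is a list of rows, each a list of 7 numbers: the shift along the tool's x, y, z in cm, then the turn, a rotation vector about the tool's x, y, z in rad, then the opening, from 0 (shut) to 1 (fully open). In form: [[tx, ty, tz, wx, wy, wz, grip], ...]. A call has 1 to 20 rows; each row is the pose to reach, as a shift and turn from the pose commanded when the call began, along the tool's axes at that moment; what a row does not reach only later rows make up. A row lasts 1/10 s, in which the tool goes at most 50 mm and 8.59 degrees, less where a joint would pass 70% of its speed; a pose out of reach is approached as far as the arm can. A call with a gripper value outside its range is refused whole. The fingers move at their own pace and stop on an object; "squeeze" is the grip in N (left out, the last holds). Time passes only in rows, so rows that repeat a pose let the fingers close. It gives the time, the measured TCP pose, the force, the opening and the grip force at its end, in the units of the state.
- robot.observe(): the state, without advancing time (a new reading comes with each control period).
- optics.read_camera(name): name is "scene" or "side" or "wrist"; returns (picture, depth): 480x640x3 uint8, red, green, blue; 480x640 float32, m along the optical axis (not along the pixel's ray), 0 where there is no reading.
- optics.camera_model(name): a dict with "fx", "fy", "cx", "cy" (pixels), "origin" and "rotation" of the camera in the world; the wrist camera has in their place "tool_from_camera" (4x4, takes a point from camera to tool coordinates, whose origin is the TCP and whose axes are the flange's). Camera axes: x right, y up, looking along -z (the intrinsics and any distortion apply to the point x, -y, -z); pixel columns grow to the right and rows downward; lengths in m; the calibration is good to about 2 mm. A picture is of the moment at which its call begins: read the wrist's pose just before it. camera_model takes no time and is no camera call.
- robot.hand_in(): hands the job in; it is judged then, once.
The state is a dict: "time": time; "qpos": joint angles; "qvel": joint speeds; "joint_efforts": joint torques, N m; "tool_pos": TCP position; "tool_rot": TCP orientation; "contact_force": force on the tool from outside, world axes, zero at the start; "torque": the same for the moment, N m; "opening": finger opening in m; "grip_force": force on a finger pad.
Only numpy, scipy, OpenCV 4.12 (cv2) and the standard library are available. Lean on these libraries where they do the work, as an engineer would, in place of code of your own. Each camera call takes 0.05 s, during which the arm holds its last target. There are 200 camera calls.

## Task

One of the three lever breakers on the switch board has tripped: its lever stands about half-way, while the other two lean fully on. Reset it: push its lever all the way off until you feel the firm stop (only then does the latch inside reset), then push it over fully on and let go. Push with closed fingers, gently, without gripping the lever or forcing it, and leave the other two breakers and the things on the bench alone.

Things in the scene. Friction and masses are not known exactly. Their poses are not given: they have to be found in the camera images.
- breaker_tripped: The tripped breaker: grey case 100 (x) by 70 (y) by 85 mm high, fixed to the board. Origin: centre of its underside, 18 mm above the bench. Its x axis is level and points to the ON side (away from the robot, within 0.3 rad), y lies along the lever's hinge, z up. It or its lever breaks if pressed with more than 15 N (a grip does that).
- switchboard: Fixed wooden board 200 (x) by 360 (y) by 18 mm lying on the bench, origin at the centre of its underside. The three breakers stand on it side by side, 105 mm apart along y, all facing alike, in any order.
- tripped_lever_hinge (a point): Middle of the tripped lever's hinge axis: 75 mm above the case's origin, 10 mm below the case's top. The latch is inside the case, unseen: until reset, its tooth blocks the lever short of ON (at 0.28 to 0.62 rad). It resets only in about the last 0.03 rad before the OFF stop.
- tripped_lever_top (a point): Middle of the top edge of the tripped breaker's lever, a black paddle 40 mm wide (along the case's y), 12 mm thick, ending 90 mm from its hinge (the top 38 mm; below it narrows to a stem 26 by 10 mm). Moving it takes about 0.12 N m (2 to 4 N at 60 mm from the hinge), 1 to 3 N more over the last 0.2 rad before the OFF stop. It stays where it is left. Push on the paddle, not low on the stem.
- tripped_lever (a joint): Lean of the tripped lever, rad: 0 = upright, positive = top leaning to the case's +x (ON). Starts tripped, at 0.18 to 0.25. OFF is negative: its stop is met somewhere from -0.06 to -0.40, different each time and not to be seen, only felt. ON: stop met at 0.75, counts as on beyond 0.66. Both stops are stiff springs, about 4 N for each mm.
- lever_b (a joint): Lean of another breaker's lever, same build and sense; it is on (0.71 to 0.75) and must stay on (above 0.60).
- lever_c (a joint): Lean of the third breaker's lever, as lever_b.
- lever_b_top (a point): Middle of the top edge of lever_b's paddle.
- lever_c_top (a point): Middle of the top edge of lever_c's paddle.
- mallet_head (a point): Centre of the head of a wooden mallet lying beside the board (block head 70 by 110 by 64 mm high; handle 200 mm). Leave alone.
- glue_mid (a point): Centre of an upright white glue bottle, 60 mm across, 170 mm high, on the bench beside the board. Leave alone.
- offcut_mid (a point): Centre of a wood offcut 140 by 45 by 22 mm lying beyond the board. Leave alone.

How it is judged:
On the way, in this order (a step that is already met when the one before it is completed fails the run):
1. the tripped lever has been pushed over to the off side, past -0.04 rad (value of joint tripped_lever below -0.04 rad), for 0.05 s.
2. the lever has been thrown on, beyond 0.66 rad (value of joint tripped_lever above 0.66 rad), for 0.2 s.
At the end, for the whole second after the job is handed in: The tripped breaker's lever rests on (above 0.66 rad, still), let go, with the other two levers still on (above 0.60 rad) (value of joint tripped_lever between 0.66 and 0.85 rad and value of joint each of lever_b, lever_c above 0.6 rad and velocity of joint tripped_lever between -0.05 and 0.05 rad/s); the robot touches nothing.
It fails at once if the tripped breaker or its lever is pressed with more than 15 N (contact force between any of the fingers, the arm and breaker_tripped above 15 N).
It fails at once if another breaker is switched off (value of joint any of lever_b, lever_c below 0.6 rad).
It fails at once if the mallet, glue bottle or offcut is moved by more than 20 mm (distance of any of mallet_head, glue_mid, offcut_mid from where it was at the start of the episode above 0.02 m).
It also fails if it takes over 51 s, if anything falls off the work surface, if the arm or the gripper's body presses on something with over 40 N, if the wrist force passes 120 N, or if a joint passes its speed limit or range.

## Working session

There is one attempt and no reset: what is moved stays moved. The work goes in short steps, Python scripts to look and compute and a tool call to move; the robot and the scene stay as the last step left them, time stands still between calls to the robot, and variables do not carry over. Pictures are saved under pics/ and viewed, at most 10 in all, crops included, and the job is handed in when it is done.

Besides the shell and the picture viewer there is one more tool, called after "Emit:" as name([rows], argument=value, ...), one row to a line, values as JSON. play_rows: Moves the arm, as the interface text tells. Its arguments: {"type":"object","properties":{"rows":{"type":"array"},"squeeze":{"type":"number"}},"required":["rows"]}

```bash
mkdir -p pics; cat > h.py <<'E'
import numpy as np, cv2
from cell import robot, optics
def cloud(name):
    im,d=optics.read_camera(name); m=optics.camera_model(name)
    v,u=np.mgrid[0:480,0:640]
    p=np.stack([(u-m['cx'])/m['fx']*d,-(v-m['cy'])/m['fy']*d,-d],-1)
    return im,d,p@np.array(m['rotation']).T+np.array(m['origin'])
E
python3 - <<'E'
from h import *
for n in('scene','side'):
    im,d,P=cloud(n); cv2.imwrite(f'pics/{n}.png',im[:,:,::-1]); np.savez(f'{n}.npz',im=im,d=d,P=P)
    m=optics.camera_model(n);print(n,m)
print(robot.observe())
E
```

```text
Traceback (most recent call last):
  File "h.py", line 7, in cloud
    return im,d,p@np.array(m['rotation']).T+np.array(m['origin'])
                ~~~~~~~~~~~~~~~~~~~~~~~~~~~^~~~~~~~~~~~~~~~~~~~~~
ValueError: operands could not be broadcast together with shapes (480,640) (3,)
```

The camera rotation is a 3-vector (rpy), so I'll convert it.

```bash
sed -i "s/np.array(m\['rotation'\])/Rm(m['rotation'])/; 2a from scipy.spatial.transform import Rotation as Ro\ndef Rm(r): return Ro.from_euler('xyz',r).as_matrix()" h.py
python3 - <<'E'
from h import *
for n in('scene','side'):
    im,d,P=cloud(n); cv2.imwrite(f'pics/{n}.png',im[:,:,::-1]); np.savez(f'{n}.npz',im=im,d=d,P=P)
    m=optics.camera_model(n);print(n,m)
print(robot.observe())
E
```

```text
scene {'fx': 480.6059168485524, 'fy': 480.6059168485524, 'cx': 322.434673644359, 'cy': 248.92088551309163, 'origin': array([1.04764182, 0.6267003 , 0.75881666]), 'rotation': array([0.84546381, 0.01561138, 2.57131699])}
side {'fx': 614.3680176651167, 'fy': 614.3680176651167, 'cx': 322.67655696972713, 'cy': 241.2358100246477, 'origin': array([0.233617  , 0.91897982, 1.01936606]), 'rotation': array([ 0.84020612,  0.00664158, -2.68807146])}
{'time': 0.15, 'qpos': array([-1.47001492e+00,  3.42562542e-01,  1.52474422e+00,  2.93756855e-05,
        1.27542753e+00, -1.46013450e-01]), 'qvel': array([-0.00102972, -0.00222077, -0.00362879,  0.00033777, -0.00179015,
        0.00089933]), 'joint_efforts': array([ 7.60098701e-04, -4.31473482e+01, -2.44352639e+01,  7.18212384e-02,
        5.37144591e-02, -8.38130359e-05]), 'tool_pos': array([ 0.12825171, -0.50881647,  0.24322331]), 'tool_rot': array([-3.14046725e+00, -1.93898307e-04,  2.46786179e-01]), 'contact_force': array([-0.2828391 , -0.44763456,  0.47753439]), 'torque': array([ 0.05998724, -0.01870235,  0.04020161]), 'grip_force': 0.0, 'opening': 0.09160056732774273}
```

View pics/scene.png

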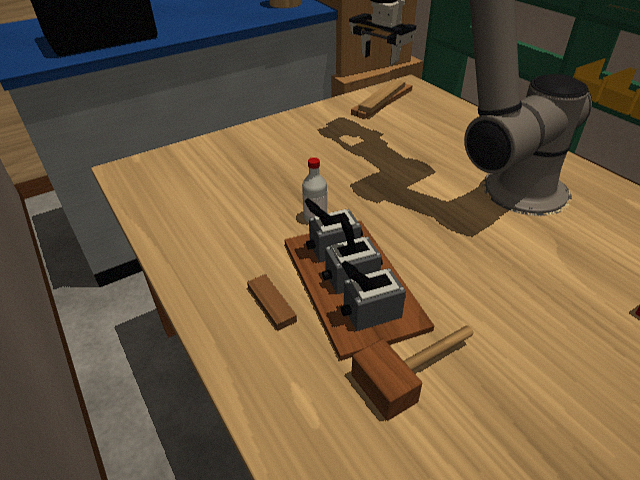

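View pics/side.png

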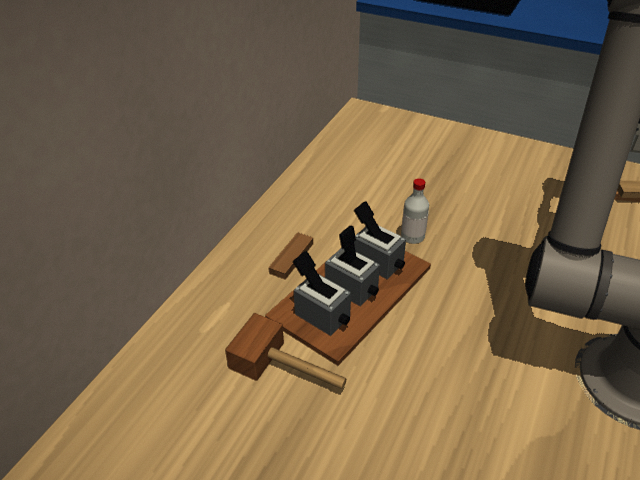

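Both views show the three breakers on the board. The middle lever (side view about 348,240; scene about 349,230) is more upright, so that is the tripped one. The mallet lies at the +y end and the bottle at the −y end. Next I'll measure from depth.

```bash
python3 - <<'E'
from h import *
for n in('scene','side'):
    z=np.load(n+'.npz');im=z['im'].astype(int);P=z['P'];d=z['d']
    # bench check
    b=P[(d>0)&(abs(P[...,2])<.02)&(P[...,0]>.3)&(P[...,0]<.8)&(abs(P[...,1])<.5)];print(n,'bench z',np.median(b[:,2]),len(b))
    ctr=P[275,350] if n=='scene' else P[270,350]; print('ctr',ctr)
    near=(d>0)&(np.hypot(P[...,0]-ctr[0],P[...,1]-ctr[1])<.25)
    dark=im.max(-1)<45
    L=near&dark&(P[...,2]>.125)&(P[...,2]<.23)
    k,lab,st,c=cv2.connectedComponentsWithStats(L.astype(np.uint8))
    for i in range(1,k):
        if st[i,4]<25: continue
        q=P[lab==i]; o=np.argsort(q[:,2])
        print('lever',c[i].round(),st[i,4],'low',q[o[:15]].mean(0).round(4),'mid',np.median(q,0).round(4),'top',q[o[-8:]].mean(0).round(4))
    light=near&(im.min(-1)>110)&(abs(P[...,2]-.103)<.008)
    k,lab,st,c=cv2.connectedComponentsWithStats(light.astype(np.uint8))
    for i in range(1,k):
        if st[i,4]<40: continue
        q=P[lab==i]; r=cv2.minAreaRect((q[:,:2]*1000).astype(np.float32))
        print('casetop',c[i].round(),st[i,4],q.mean(0).round(4),r)
    bd=near&(abs(P[...,2]-.018)<.005)
    q=P[bd]; print('board',cv2.minAreaRect((q[:,:2]*1000).astype(np.float32)))
a=[]
for n,(x,y,w,h) in(('scene',(290,185,130,150)),('side',(280,190,140,150))):
    a.append(cv2.resize(cv2.imread(f'pics/{n}.png')[y:y+h,x:x+w],(390,450),interpolation=cv2.INTER_CUBIC))
cv2.imwrite('pics/crop.png',np.hstack(a))
E
```

```text
scene bench z 0.0002762496524414404 63547
ctr [0.6862256  0.13645523 0.15742211]
lever [315. 208.] 190 low [ 0.6088 -0.068   0.1277] mid [ 0.6311 -0.0676  0.1537] top [ 0.635  -0.0793  0.1642]
lever [347. 229.] 236 low [0.6144 0.0356 0.128 ] mid [0.6217 0.0385 0.1677] top [0.6204 0.0297 0.1824]
lever [354. 273.] 277 low [0.6517 0.1338 0.1274] mid [0.6759 0.1324 0.1549] top [0.6826 0.1267 0.165 ]
casetop [350. 219.] 44 [ 0.5519 -0.0507  0.1031] ((552.1284790039062, -53.343223571777344), (36.421714782714844, 10.778202056884766), 80.94078063964844)
casetop [331. 227.] 99 [ 0.6026 -0.053   0.1026] ((601.1866455078125, -54.84449768066406), (17.419076919555664, 44.27572250366211), 77.09053802490234)
casetop [359. 251.] 271 [0.5982 0.0451 0.1029] ((601.3155517578125, 32.611820220947266), (57.04570770263672, 83.04143524169922), 78.41999053955078)
casetop [380. 285.] 385 [0.6213 0.1438 0.1027] ((622.4050903320312, 135.3264617919922), (57.77846145629883, 84.62593841552734), 77.47710418701172)
board ((629.98681640625, 100.46659851074219), (320.64007568359375, 432.1561584472656), 12.243008613586
[... 255 characters left out ...]
128 0.0331 0.1602] top [0.6169 0.0234 0.1826]
lever [305. 265.] 380 low [0.6513 0.13   0.1262] mid [0.667  0.127  0.1472] top [0.6781 0.1245 0.1648]
casetop [381. 238.] 255 [ 0.5735 -0.0643  0.1017] ((579.67919921875, -72.05740356445312), (58.807743072509766, 77.8646240234375), 76.20732879638672)
casetop [354. 264.] 282 [0.5955 0.0391 0.1014] ((604.6805419921875, 29.881141662597656), (60.572303771972656, 81.89266204833984), 77.74365997314453)
casetop [323. 291.] 348 [0.6197 0.1387 0.1014] ((625.8092041015625, 131.22134399414062), (61.797672271728516, 79.94467163085938), 77.5797348022461)
board ((649.9327392578125, 45.25077819824219), (494.0568542480469, 330.1741943359375), 84.07585144042969)
```

View pics/crop.png

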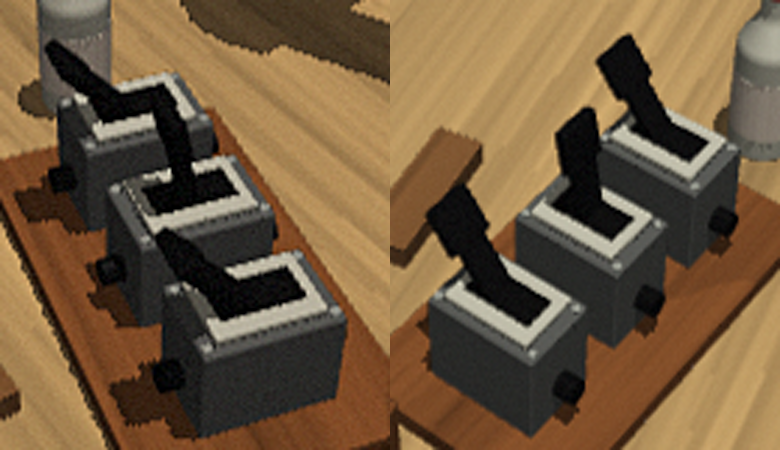

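Findings:
- The middle breaker is tripped. Its case yaw is about −0.217 rad and its hinge is about (0.6025, 0.031, 0.093).
- The lever top is at z 0.182. A lean of 0.22 predicts 0.181, so this fits.

I'll move above its ON side with the fingers closed.

Emit:
play_rows([
  [0,0,-3,0,0,0,0],
  [3,-2,-3,0,0,0.05,0],
  [7,-4,-3,0,0,0.1,0],
  [11,-6.5,-3,0,0,0.15,0],
  [15,-9,-3,0,0,0.2,0],
  [19,-11.5,-3,0,0,0.25,0],
  [23,-14,-3,0,0,0.3,0],
  [27,-16,-3,0,0,0.35,0],
  [31,-18.5,-3,0,0,0.4,0],
  [35,-21,-3,0,0,0.464,0],
  [39,-23.5,-3,0,0,0.464,0],
  [43,-26,-3,0,0,0.464,0],
  [47,-28,-3,0,0,0.464,0],
  [51,-30.5,-3,0,0,0.464,0],
  [55,-33,-3,0,0,0.464,0],
  [59,-35,-3,0,0,0.464,0],
  [62,-37,-3,0,0,0.464,0],
  [64.1,-38.3,-3,0,0,0.464,0],
  [64.1,-38.3,-3,0,0,0.464,0],
  [64.1,-38.3,-3,0,0,0.464,0],
])

```text
time: 2.15
tool_pos: [0.656, 0.019, 0.2728]
tool_rot: [3.141, 0.002, -0.216]
contact_force: [-0.6, 0.7, 0.4]
opening: 0.0002
grip_force: 0.0
```

```bash
python3 - <<'E'
from h import *
s=robot.observe();print({k:np.round(s[k],4) for k in('time','tool_pos','tool_rot','contact_force','opening')})
ex=np.array([.977,-.214]);ey=np.array([.214,.977]);r=s['tool_pos'][:2]-[.6025,.031];print('casex',r@ex,'casey',r@ey)
T=optics.camera_model('wrist')['tool_from_camera']
im,d=optics.read_camera('wrist');m=optics.camera_model('wrist')
cv2.imwrite('pics/w.png',im[:,:,::-1])
v,u=np.mgrid[0:480,0:640]
p=np.stack([(u-m['cx'])/m['fx']*d,-(v-m['cy'])/m['fy']*d,-d],-1)@T[:3,:3].T+T[:3,3]
P=p@Rm(s['tool_rot']).T+s['tool_pos']
q=P-[.6025,.031,.093]; C=np.stack([q[...,:2]@ex,q[...,:2]@ey,q[...,2]],-1)
L=(d>0)&(im.max(-1)<60)&(abs(C[...,1])<.035)&(C[...,2]>.03)&(C[...,2]<.095)&(C[...,0]<.045)&(C[...,0]>-.02)
c=C[L];print(len(c),c[:,1].min(),c[:,1].max(),np.percentile(c,[2,50,98],0).round(4))
pl=(d>0)&(im.min(-1)>110)&(abs(C[...,2]-.01)<.006)&(abs(C[...,1])<.045)&(abs(C[...,0])<.06)
g=P[pl];print(len(g),cv2.minAreaRect((g[:,:2]*1000).astype(np.float32)))
E
```

```text
{'time': np.float64(2.15), 'tool_pos': array([0.656 , 0.019 , 0.2728]), 'tool_rot': array([ 3.1409e+00,  1.6000e-03, -2.1630e-01]), 'contact_force': array([-0.5617,  0.6637,  0.3604]), 'opening': np.float64(0.0002)}
casex 0.05483123153704798 casey -0.00023151942405100274
51 -0.0033078276786434133 0.004365029167232293 [[ 0.0118 -0.0033  0.0302]
 [ 0.0137  0.0005  0.0391]
 [ 0.0243  0.0043  0.0841]]
2004 ((624.3739013671875, 26.12128448486328), (64.06268310546875, 50.836917877197266), 78.16519165039062)
```

View pics/w.png

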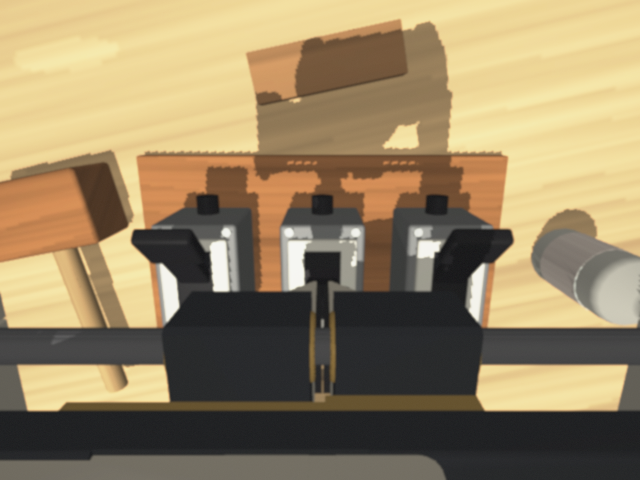

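The wrist view is consistent: fingers at (322,345), tripped breaker below at (322,250), neighbours' paddles at (165,240) and (480,240). I'll check the closed-finger envelope from depth before descending.

```bash
python3 - <<'E'
from h import *
m=optics.camera_model('wrist');T=m['tool_from_camera'];print(T.round(3),m['fx'])
im,d=optics.read_camera('wrist')
v,u=np.mgrid[0:480,0:640]
p=np.stack([(u-m['cx'])/m['fx']*d,-(v-m['cy'])/m['fy']*d,-d],-1)@T[:3,:3].T+T[:3,3]
ok=(d>0)&(p[...,2]<.03)
for a in np.arange(-.08,.03,.01):
    q=p[ok&(p[...,2]>=a)&(p[...,2]<a+.01)]
    if len(q): print(round(a,2),len(q),q.min(0).round(3),q.max(0).round(3))
print(p[345,[170,240,300,312,318,330,345,400,475]].round(3)); print(p[[300,340,380,398],250].round(3))
E
```

```text
[[-0.001  0.963  0.271  0.071]
 [ 1.     0.001 -0.    -0.001]
 [-0.001  0.271 -0.963 -0.14 ]
 [ 0.     0.     0.     1.   ]] 403.21968981843526
-0.08 26047 [ 0.018 -0.051 -0.08 ] [ 0.036  0.031 -0.07 ]
-0.07 19383 [ 0.014 -0.071 -0.07 ] [ 0.036  0.068 -0.06 ]
-0.06 4694 [-0.    -0.081 -0.06 ] [ 0.036  0.08  -0.05 ]
-0.05 520 [-0.001 -0.082 -0.05 ] [ 0.033  0.079 -0.046]
-0.04 38 [-0.009 -0.003 -0.039] [-0.001  0.002 -0.03 ]
-0.03 364 [-0.011 -0.003 -0.03 ] [ 0.008  0.002 -0.02 ]
-0.02 175 [ 0.007 -0.004 -0.02 ] [ 0.01   0.003 -0.01 ]
-0.01 238 [ 0.007 -0.005 -0.01 ] [ 0.01   0.003 -0.   ]
-0.0 292 [ 0.007 -0.014  0.   ] [0.01  0.012 0.01 ]
0.01 315 [-0.01  -0.012  0.01 ] [0.01  0.01  0.018]
[[ 0.031 -0.03  -0.071]
 [ 0.032 -0.016 -0.072]
 [ 0.032 -0.005 -0.073]
 [ 0.029 -0.003 -0.068]
 [ 0.028 -0.002 -0.065]
 [ 0.029  0.001 -0.067]
 [ 0.032  0.004 -0.072]
 [ 0.032  0.014 -0.072]
 [ 0.032  0.028 -0.072]]
[[ 0.035 -0.017 -0.058]
 [ 0.033 -0.014 -0.073]
 [ 0.024 -0.015 -0.072]
 [ 0.02  -0.015 -0.072]]
```

Fingers reach ±10 mm along tool x, as expected. Descending on the ON side and approaching to about 5 mm short of contact.

Emit:
play_rows([
  [0,0,3,0,0,0,0],
  [0,0,6,0,0,0,0],
  [0,0,9,0,0,0,0],
  [0,0,10.5,0,0,0,0],
  [0,0,10.5,0,0,0,0],
  [-0.6,0,10.5,0,0,0,0],
  [-1.2,0,10.5,0,0,0,0],
  [-1.2,0,10.5,0,0,0,0],
  [-1.2,0,10.5,0,0,0,0],
  [-1.2,0,10.5,0,0,0,0],
])

```text
time: 3.25
tool_pos: [0.6448, 0.0215, 0.1694]
tool_rot: [-3.142, -0.001, -0.217]
contact_force: [0.4, -0.1, 1.1]
opening: 0.0002
grip_force: 0.0
```

Emit:
play_rows([
  [-0.2,0,0,0,0,0,0],
  [-0.4,0,0,0,0,0,0],
  [-0.6,0,0,0,0,0,0],
  [-0.8,0,0,0,0,0,0],
  [-1.0,0,0,0,0,0,0],
  [-1.2,0,0,0,0,0,0],
  [-1.4,0,0,0,0,0,0],
  [-1.6,0,0,0,0,0,0],
  [-1.8,0,0,0,0,0,0],
  [-2.0,0,0,0,0,0,0],
  [-2.0,0,0,0,0,0,0],
  [-2.0,0,0,0,0,0,0],
])

```text
time: 4.45
tool_pos: [0.6246, 0.0259, 0.1684]
tool_rot: [3.141, 0.001, -0.217]
contact_force: [0.2, 0.4, 0.7]
opening: 0.0007
grip_force: 0.0
```

Emit:
play_rows([
  [-0.15,0,0,0,0,0,0],
  [-0.3,0,0,0,0,0,0],
  [-0.45,0,0,0,0,0,0],
  [-0.6,0,0,0,0,0,0],
])

```text
time: 4.85
tool_pos: [0.6196, 0.027, 0.1689]
tool_rot: [-3.142, -0.002, -0.217]
contact_force: [3.5, 0.0, -0.0]
opening: 0.0
grip_force: 1.8
```

```bash
python3 - <<'E'
from h import *
a=[]
s=robot.observe();print(s['time'],s['tool_pos'].round(4),s['contact_force'].round(2))
for n,(x,y,w,h) in(('scene',(290,165,130,150)),('side',(280,180,140,150))):
    im,d=optics.read_camera(n)
    a.append(cv2.resize(im[y:y+h,x:x+w,::-1],(390,450),interpolation=cv2.INTER_CUBIC))
cv2.imwrite('pics/c2.png',np.hstack(a))
s=robot.observe();print(s['time'],s['tool_pos'].round(4),s['contact_force'].round(2))
E
```

```text
4.85 [0.6196 0.027  0.1689] [ 3.47  0.01 -0.05]
4.95 [0.6193 0.0271 0.1689] [ 2.46 -0.82  1.51]
```

View pics/c2.png

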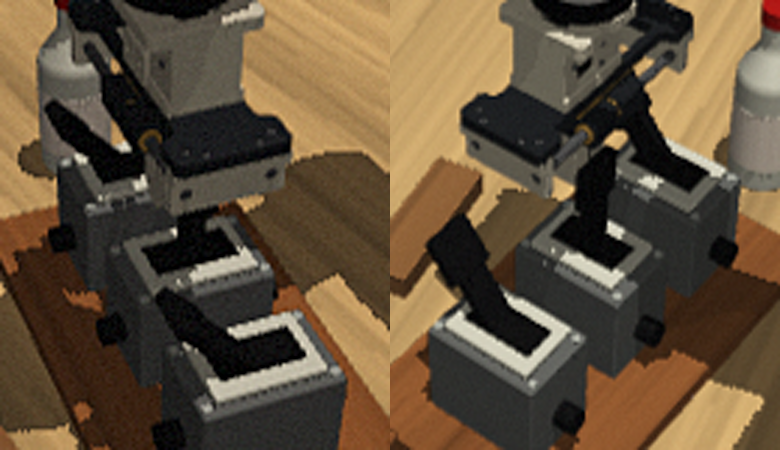

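The right view shows the lever near upright against the fingers, with about 3 N. Continuing in small steps.

Emit:
play_rows([
  [-0.05,0,0,0,0,0,0],
  [-0.1,0,0,0,0,0,0],
  [-0.15,0,0,0,0,0,0],
  [-0.2,0,0,0,0,0,0],
])

```text
time: 5.35
tool_pos: [0.6175, 0.0275, 0.1689]
tool_rot: [-3.142, -0.001, -0.217]
contact_force: [3.2, -0.8, 1.5]
opening: 0.0007
grip_force: 1.8
```

Emit:
play_rows([
  [-0.05,0,0,0,0,0,0],
  [-0.1,0,0,0,0,0,0],
  [-0.1,0,0,0,0,0,0],
])

```text
time: 5.65
tool_pos: [0.6163, 0.0277, 0.1689]
tool_rot: [3.141, -0.0, -0.217]
contact_force: [3.7, -1.1, 3.5]
opening: 0.0006
grip_force: 1.7
```

Emit:
play_rows([
  [-0.05,0,0,0,0,0,0],
  [-0.1,0,0,0,0,0,0],
  [-0.1,0,0,0,0,0,0],
])

```text
time: 5.95
tool_pos: [0.6152, 0.0279, 0.1688]
tool_rot: [3.142, -0.0, -0.217]
contact_force: [3.6, -1.0, 3.7]
opening: 0.0002
grip_force: 1.8
```

Emit:
play_rows([
  [-0.05,0,0,0,0,0,0],
  [-0.1,0,0,0,0,0,0],
  [-0.1,0,0,0,0,0,0],
])

```text
time: 6.25
tool_pos: [0.6141, 0.0282, 0.1687]
tool_rot: [3.141, 0.0, -0.217]
contact_force: [3.4, -1.5, 3.5]
opening: 0.0008
grip_force: 1.7
```

Emit:
play_rows([
  [-0.05,0,0,0,0,0,0],
  [-0.1,0,0,0,0,0,0],
  [-0.15,0,0,0,0,0,0],
])

```text
time: 6.55
tool_pos: [0.6128, 0.0285, 0.1686]
tool_rot: [3.141, 0.0, -0.217]
contact_force: [3.7, -1.1, 2.5]
opening: 0.0003
grip_force: 1.8
```

Emit:
play_rows([
  [-0.05,0,0,0,0,0,0],
  [-0.1,0,0,0,0,0,0],
  [-0.1,0,0,0,0,0,0],
])

```text
time: 6.85
tool_pos: [0.6117, 0.0287, 0.1686]
tool_rot: [3.141, 0.0, -0.217]
contact_force: [3.1, -0.6, 2.6]
opening: 0.0007
grip_force: 1.7
```

Emit:
play_rows([
  [-0.05,0,0,0,0,0,0],
  [-0.1,0,0,0,0,0,0],
  [-0.15,0,0,0,0,0,0],
])

```text
time: 7.15
tool_pos: [0.6103, 0.029, 0.1686]
tool_rot: [3.141, 0.0, -0.217]
contact_force: [4.2, -1.5, 0.2]
opening: 0.0005
grip_force: 1.8
```

Emit:
play_rows([
  [-0.05,0,0,0,0,0,0],
  [-0.1,0,0,0,0,0,0],
  [-0.1,0,0,0,0,0,0],
])

```text
time: 7.45
tool_pos: [0.6096, 0.0292, 0.1686]
tool_rot: [3.142, -0.001, -0.217]
contact_force: [4.7, -0.2, -0.2]
opening: 0.0003
grip_force: 2.5
```

Emit:
play_rows([
  [-0.05,0,0,0,0,0,0],
  [-0.1,0,0,0,0,0,0],
  [-0.1,0,0,0,0,0,0],
])

```text
time: 7.75
tool_pos: [0.6092, 0.0292, 0.1687]
tool_rot: [-3.142, -0.002, -0.217]
contact_force: [6.4, -1.1, -1.5]
opening: 0.0003
grip_force: 3.4
```

Emit:
play_rows([
  [-0.05,0,0,0,0,0,0],
  [-0.1,0,0,0,0,0,0],
  [-0.1,0,0,0,0,0,0],
])

```text
time: 8.05
tool_pos: [0.6089, 0.0293, 0.1687]
tool_rot: [-3.141, -0.004, -0.217]
contact_force: [10.2, -2.0, -2.4]
opening: 0.0008
grip_force: 4.5
```

The advance stalls at about 0.3 mm per commanded mm while the force jumps 4.7, 6.4, 10.2 N: this is the firm OFF stop. Backing off, then over the top to the OFF side.

Emit:
play_rows([
  [0.3,0,0,0,0,0,0],
  [1.5,0,0,0,0,0,0],
  [2.5,0,0,0,0,0,0],
  [2.5,0,-3,0,0,0,0],
  [2.5,0,-6,0,0,0,0],
  [2.5,0,-7.5,0,0,0,0],
  [2.5,0,-7.5,0,0,0,0],
  [0,0,-7.5,0,0,0,0],
  [-3,0,-7.5,0,0,0,0],
  [-5.7,0,-7.5,0,0,0,0],
  [-5.7,0,-7.5,0,0,0,0],
  [-5.7,0,-7.5,0,0,0,0],
  [-5.7,0,-4,0,0,0,0],
  [-5.7,0,-1,0,0,0,0],
  [-5.7,0,0.4,0,0,0,0],
  [-5.7,0,0.4,0,0,0,0],
  [-5.7,0,0.4,0,0,0,0],
])

```text
time: 9.75
tool_pos: [0.5524, 0.0417, 0.1644]
tool_rot: [3.141, 0.001, -0.217]
contact_force: [0.2, 0.1, 0.3]
opening: 0.0004
grip_force: 0.0
```

Emit:
play_rows([
  [0.4,0,0,0,0,0,0],
  [0.8,0,0,0,0,0,0],
  [1.1,0,0,0,0,0,0],
  [1.4,0,0,0,0,0,0],
  [1.7,0,0,0,0,0,0],
  [2.0,0,0,0,0,0,0],
  [2.3,0,0,0,0,0,0],
  [2.6,0,0,0,0,0,0],
  [2.9,0,0,0,0,0,0],
  [3.2,0,0,0,0,0,0],
])

```text
time: 10.75
tool_pos: [0.5832, 0.035, 0.1647]
tool_rot: [3.142, 0.0, -0.217]
contact_force: [-1.4, 1.0, 0.2]
opening: 0.0004
grip_force: 0.8
```

Emit:
play_rows([
  [0.3,0,0,0,0,0,0],
  [0.6,0,0,0,0,0,0],
  [0.9,0,0,0,0,0,0],
  [1.2,0,0,0,0,0,0],
  [1.5,0,0,0,0,0,0],
])

```text
time: 11.25
tool_pos: [0.5978, 0.0318, 0.1646]
tool_rot: [3.141, 0.0, -0.217]
contact_force: [-2.1, 0.3, 1.7]
opening: 0.0007
grip_force: 1.2
```

Emit:
play_rows([
  [0.1,0,0,0,0,0,0],
  [0.2,0,0,0,0,0,0],
  [0.3,0,0,0,0,0,0],
])

```text
time: 11.55
tool_pos: [0.6005, 0.0312, 0.1645]
tool_rot: [3.141, 0.001, -0.217]
contact_force: [-1.7, -0.0, -0.7]
opening: 0.0006
grip_force: 1.1
```

Emit:
play_rows([
  [0.1,0,0,0,0,0,0],
  [0.2,0,0,0,0,0,0],
  [0.3,0,0,0,0,0,0],
])

```text
time: 11.85
tool_pos: [0.6035, 0.0305, 0.1645]
tool_rot: [3.141, 0.001, -0.217]
contact_force: [-2.3, 0.7, -0.5]
opening: 0.0003
grip_force: 1.0
```

Forces are only about 2 N. Continuing.

Emit:
play_rows([
  [0.1,0,0,0,0,0,0],
  [0.2,0,0,0,0,0,0],
  [0.3,0,0,0,0,0,0],
])

```text
time: 12.15
tool_pos: [0.6066, 0.0298, 0.1647]
tool_rot: [3.141, 0.0, -0.217]
contact_force: [-2.6, 0.8, -0.6]
opening: 0.0004
grip_force: 1.0
```

Emit:
play_rows([
  [0.1,0,0,0,0,0,0],
  [0.2,0,0,0,0,0,0],
  [0.3,0,0,0,0,0,0],
])

```text
time: 12.45
tool_pos: [0.6095, 0.0292, 0.1647]
tool_rot: [3.141, -0.0, -0.217]
contact_force: [-3.4, 0.2, -0.7]
opening: 0.0002
grip_force: 1.0
```

Emit:
play_rows([
  [0.1,0,0,0,0,0,0],
  [0.2,0,0,0,0,0,0],
  [0.3,0,0,0,0,0,0],
])

```text
time: 12.75
tool_pos: [0.6124, 0.0285, 0.1647]
tool_rot: [3.142, -0.0, -0.217]
contact_force: [-2.8, 0.9, -0.6]
opening: 0.0004
grip_force: 0.9
```

Emit:
play_rows([
  [0.1,0,0,0,0,0,0],
  [0.2,0,0,0,0,0,0],
  [0.3,0,0,0,0,0,0],
])

```text
time: 13.05
tool_pos: [0.6154, 0.0279, 0.1647]
tool_rot: [3.142, -0.0, -0.217]
contact_force: [-2.2, -0.2, 0.0]
opening: 0.0004
grip_force: 0.9
```

Emit:
play_rows([
  [0.1,0,0,0,0,0,0],
  [0.2,0,0,0,0,0,0],
  [0.3,0,0,0,0,0,0],
])

```text
time: 13.35
tool_pos: [0.6183, 0.0273, 0.1647]
tool_rot: [3.142, -0.0, -0.217]
contact_force: [-1.9, 0.2, -0.2]
opening: 0.0007
grip_force: 1.0
```

Emit:
play_rows([
  [0.1,0,0,0,0,0,0],
  [0.2,0,0,0,0,0,0],
  [0.3,0,0,0,0,0,0],
])

```text
time: 13.65
tool_pos: [0.6211, 0.0266, 0.1646]
tool_rot: [3.141, 0.0, -0.217]
contact_force: [-1.5, 0.4, -0.5]
opening: -0.0
grip_force: 1.1
```

Emit:
play_rows([
  [0.1,0,0,0,0,0,0],
  [0.2,0,0,0,0,0,0],
  [0.3,0,0,0,0,0,0],
])

```text
time: 13.95
tool_pos: [0.6243, 0.026, 0.1648]
tool_rot: [3.142, -0.0, -0.217]
contact_force: [-1.9, 1.4, -0.9]
opening: 0.0008
grip_force: 0.9
```

Emit:
play_rows([
  [0.1,0,0,0,0,0,0],
  [0.2,0,0,0,0,0,0],
  [0.3,0,0,0,0,0,0],
])

```text
time: 14.25
tool_pos: [0.6271, 0.0253, 0.1647]
tool_rot: [3.142, -0.0, -0.217]
contact_force: [-2.1, -0.1, 1.1]
opening: 0.0004
grip_force: 0.9
```

The lean is now about 0.67, past any tooth position, so the latch has reset. Finishing toward the ON stop.

Emit:
play_rows([
  [0.1,0,0,0,0,0,0],
  [0.2,0,0,0,0,0,0],
  [0.3,0,0,0,0,0,0],
])

```text
time: 14.55
tool_pos: [0.63, 0.0247, 0.1647]
tool_rot: [3.142, -0.0, -0.217]
contact_force: [-2.7, 0.5, 0.6]
opening: 0.0004
grip_force: 0.9
```

Emit:
play_rows([
  [0.1,0,0,0,0,0,0],
  [0.2,0,0,0,0,0,0],
  [0.2,0,0,0,0,0,0],
])

```text
time: 14.85
tool_pos: [0.6321, 0.0242, 0.1647]
tool_rot: [3.142, -0.0, -0.217]
contact_force: [-1.7, -0.2, 0.3]
opening: 0.0005
grip_force: 0.7
```

Emit:
play_rows([
  [0.05,0,0,0,0,0,0],
  [0.1,0,0,0,0,0,0],
  [0.1,0,0,0,0,0,0],
])

```text
time: 15.15
tool_pos: [0.6329, 0.0241, 0.1647]
tool_rot: [3.142, -0.0, -0.217]
contact_force: [-2.0, 0.3, 0.2]
opening: 0.0003
grip_force: 0.8
```

Emit:
play_rows([
  [0.05,0,0,0,0,0,0],
  [0.1,0,0,0,0,0,0],
  [0.1,0,0,0,0,0,0],
])

```text
time: 15.45
tool_pos: [0.6339, 0.0238, 0.1647]
tool_rot: [3.142, -0.0, -0.217]
contact_force: [-0.5, -0.6, -0.4]
opening: 0.0005
grip_force: 0.7
```

Emit:
play_rows([
  [0.05,0,0,0,0,0,0],
  [0.1,0,0,0,0,0,0],
  [0.1,0,0,0,0,0,0],
])

```text
time: 15.75
tool_pos: [0.6349, 0.0236, 0.1647]
tool_rot: [3.141, -0.0, -0.217]
contact_force: [-1.5, 1.0, -0.2]
opening: 0.0002
grip_force: 0.7
```

Emit:
play_rows([
  [0.05,0,0,0,0,0,0],
  [0.1,0,0,0,0,0,0],
  [0.1,0,0,0,0,0,0],
])

```text
time: 16.05
tool_pos: [0.6359, 0.0234, 0.1647]
tool_rot: [3.142, -0.0, -0.217]
contact_force: [-1.0, 1.5, 0.9]
opening: 0.0002
grip_force: 0.7
```

Emit:
play_rows([
  [0.05,0,0,0,0,0,0],
  [0.1,0,0,0,0,0,0],
  [0.1,0,0,0,0,0,0],
])

```text
time: 16.35
tool_pos: [0.6367, 0.0232, 0.1646]
tool_rot: [3.141, 0.0, -0.217]
contact_force: [-2.5, 0.1, -0.9]
opening: 0.0006
grip_force: 1.1
```

```bash
python3 - <<'E'
from h import *
a=[]
for n,(x,y,w,h) in(('scene',(290,165,130,150)),('side',(280,180,140,150))):
    im,d,P=cloud(n)
    a.append(cv2.resize(im[y:y+h,x:x+w,::-1],(390,450),interpolation=cv2.INTER_CUBIC))
    q=P-[.6025,.031,.093];ex=np.array([.977,-.214]);ey=np.array([.214,.977])
    C=np.stack([q[...,:2]@ex,q[...,:2]@ey,q[...,2]],-1)
    for k in(-.105,0,.105):
        L=(d>0)&(im.max(-1)<50)&(abs(C[...,1]-k)<.024)&(C[...,2]>.05)&(C[...,2]<.08)&(C[...,0]>.046)
        if L.any(): c=C[L];o=np.argsort(c[:,2]);print(n,k,len(c),c[o[-6:]].mean(0).round(4),c[:,0].max())
cv2.imwrite('pics/c3.png',np.hstack(a))
s=robot.observe();print(s['contact_force'].round(2))
E
```

```text
scene -0.105 113 [ 0.0555 -0.0997  0.0717] 0.06342275607388012
scene 0 146 [0.0588 0.0027 0.0691] 0.06613528521844049
scene 0.105 165 [0.0574 0.1077 0.0716] 0.06315181618028595
side -0.105 21 [ 0.0508 -0.1164  0.0646] 0.058539541343062586
side 0 7 [0.0479 0.0105 0.0582] 0.050136881468631996
side 0.105 154 [0.053  0.1036 0.0711] 0.06242526897027847
[-2.13  0.96 -0.72]
```

View pics/c3.png

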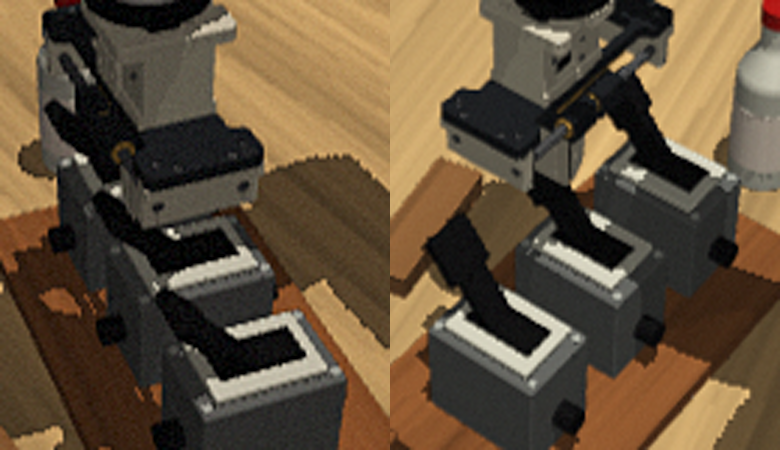

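The middle lever now leans as far as its neighbours or slightly further, and the force is just rising at the stop. Letting go and withdrawing.

Emit:
play_rows([
  [-0.5,0,0,0,0,0,0],
  [-2,0,0,0,0,0,0],
  [-4,0,0,0,0,0,0],
  [-6,0,0,0,0,0,0],
  [-6,0,-4,0,0,0,0],
  [-6,0,-8,0,0,0,0],
  [-8,0,-12,0,0,0,0],
  [-8,0,-12,0,0,0,0],
  [-8,0,-12,0,0,0,0],
  [-8,0,-12,0,0,0,0],
])

```text
time: 17.45
tool_pos: [0.5584, 0.0404, 0.2837]
tool_rot: [3.141, 0.001, -0.217]
contact_force: [0.1, 0.1, 0.1]
opening: 0.0006
grip_force: 0.0
```

```bash
python3 - <<'E'
from h import *
for n in('scene',):
    im,d,P=cloud(n)
    cv2.imwrite('pics/c4.png',im[:,:,::-1])
    q=P-[.6025,.031,.093];ex=np.array([.977,-.214]);ey=np.array([.214,.977])
    C=np.stack([q[...,:2]@ex,q[...,:2]@ey,q[...,2]],-1)
    for k in(-.105,0,.105):
        L=(d>0)&(im.max(-1)<50)&(abs(C[...,1]-k)<.024)&(C[...,2]>.05)&(C[...,2]<.09)&(C[...,0]>.0)
        if L.any(): c=C[L];o=np.argsort(c[:,2]);print(n,k,len(c),c[o[-6:]].mean(0).round(4),c[:,0].max())
print(robot.observe()['contact_force'].round(2))
E
```

```text
scene -0.105 142 [ 0.056  -0.1088  0.0713] 0.063709282996289
scene 0 168 [0.0596 0.0058 0.0695] 0.0664920301132912
scene 0.105 214 [0.056  0.1128 0.0712] 0.06317729199803356
[ 0.83 -0.22 -0.39]
```

View pics/c4.png

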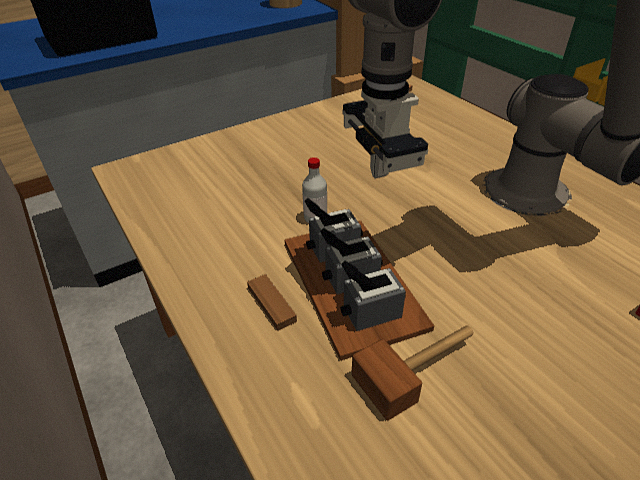

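All three levers lean alike (middle one at about 342,243), the arm is clear, and nothing else has moved. Handing in.

```bash
python3 -c "
from cell import robot
print(robot.hand_in())"
```

```text
the job is handed in; nothing more can be done
None
```

The middle breaker was the tripped one: I pushed its lever to the firm OFF stop (about 10 N, under the 15 N limit), then fully ON, and let go; the last picture shows it leaning on with the other two, nothing else looks moved, and the job is handed in, though no verdict was returned.

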